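# Pin the axle of a yarn winder

### The arm

A 6-joint arm with a two-finger parallel gripper is mounted at the origin on the work surface. World frame = base frame: x ahead of the robot, y to its left, z up, the work surface at z = 0. Lengths are in m, angles in degrees, forces in N, time in s.
With the tool pointing down it reaches from about 0.4 to 0.825 m from the base axis. Payload 7 kg.
Tool frame: the origin (TCP) lies at the very end of the fingers, on their centre line; the grasp point (between the pads) lies 19 mm behind it; z points along the fingers, x is the direction in which the jaws open and shut, and the axes are right-handed (so a half turn about z gives the same grasp; the last joint's range is limited). The gripper opens to 88 mm and grips with 3 to 60 N. Pads are 19 mm wide; open, the fingers measure 130 mm over their backs; the gripper's body (78 mm by 193 mm) begins 47 mm behind the grasp point.
Start: joints at [-56.717, 20.546, 0.682, 0, -70.136, -16.507], TCP at [0.195, -0.646, 0.227] pointing down, gripper open.
Joint ranges: [-176.03, 176.03], [-82.01, 121.73], [-58.28, 71.71], [-173.87, 95.51], [-174.79, -0.11], [-173.66, 173.66]. Speed limits (degrees/s): [136.94, 136.94, 172.46, 180, 180, 180].

### API

Orientations are given as [roll, pitch, yaw] about the fixed x, y, z axes, in that order (R = Rz(yaw) Ry(pitch) Rx(roll)).
In Python, from plant import get_state, optics, order, finder gives the robot as it stands.
- The arm moves only by the shell command python3 -m crank 'ROWS' [FORCE]. ROWS is JSON, a list of rows, each an object of numbers: "dx", "dy", "dz": the shift along the tool's x, y, z in mm; "wx", "wy", "wz": the turn, a rotation vector about the tool's x, y, z in degrees; "hand": the opening in per cent of the stroke, from 0 (shut) to 100 (fully open). A call has 1 to 10 rows; each row shifts and turns the commanded pose from where the row before left it, along the tool's axes as they then stand; what a row does not reach is not made up. A row lasts 1/8 s, in which the tool goes at most 62.5 mm and 10.7 degrees, less where a joint would pass 70% of its speed; a pose out of reach is approached as far as the arm can. A call is refused whole if a number of a shift passes 62.5 or a number of a turn 10.7, either way. A call with a gripper value outside its range is refused whole. The fingers move at their own pace and stop on an object; FORCE is the grip in N (left out, the last holds). Time passes only in rows, so rows that do not move let the fingers close. It gives the time, the measured TCP pose, the force and the opening at its end, in the units of the state.
- get_state(): the state, without advancing time (a new reading comes with each control period).
- optics.capture(name): name is "scene" or "side" or "wrist"; returns the picture (384x512x3 uint8, blue, green, red); there is no depth.
- optics.calibration(name): a dict with "intrinsics" (3x3 intrinsics, pixels), "k1" (the pictures are not rectified: a ray, as slopes to the right and down, at radius r is drawn at 1 + k1 r^2 times it, then the intrinsics apply), "R" (3x3) and "t" (3): a world point X has camera coordinates R X + t; the wrist camera has in their place "T_tool_cam" (4x4, takes a point from camera to tool coordinates, whose origin is the TCP and whose axes are the tool frame's). Camera axes: x right, y down, z forward; pixel columns grow to the right and rows downward; lengths in m; the calibration is good to about 2 mm. A picture is of the moment at which its call begins: read the wrist's pose just before it. calibration takes no time and is no camera call.
- order.close_job(): hands the job in, once; it reports no verdict.
Trained networks look in the newest picture that a camera, given by its name, has taken for a name from the list of things; names that differ only in an ending like _2 or _b are one class to them, and where a whole thing is asked for, a point or a joint stands for the part that bears it (a point fixed in the world has none). Each returns a list of dicts, best first, with "conf" (0 to 1); they miss things now and then, are a little off and sometimes report something else, mostly with a low value. They report only what shows in the picture. A call takes as long as a camera call. They do not tell look-alikes from the thing itself.
- finder.masks_of(thing, camera): "mask" (384x512 bool, what is visible of it) and "rect" ([centre column, centre row, width, height] in pixels, round what is visible of it).
- finder.place_of(thing, camera): "centre" ([column, row] in pixels: a listed point, or the origin of a listed thing).
The state is a dict: "time_s": time; "joints": joint angles; "qd": joint speeds; "joint_torque": joint torques, N m; "tcp_pos": TCP position; "eef_rot": TCP orientation; "contact_force": force on the tool from outside, world axes, zero at the start; "moment": the same for the moment, N m; "gripper_width": finger opening in m.
Only numpy, scipy, OpenCV 4.12 (cv2) and the standard library are available. Lean on these libraries where they do the work, as an engineer would, in place of code of your own. Each camera call takes 0.05 s, during which the arm holds its last target.

### The job

Lock the axle of the wooden winder: take the steel pin from its wooden rest, stand it in the hole on top of the bearing post so that it rests on the axle inside, and then turn the crank gently towards the robot, over the top, until the pin drops into the axle's hidden cross-hole. Stop there without forcing the crank against the pin, ease it back if the pin binds, and press the pin fully home, firmly but without hammering, until its head sits on the post; leave the jar, the spool and the wooden disc where they are.

Things in the scene. Friction and masses are not known exactly. Their poses are not given: they have to be found in the camera images.
- pin: Steel locking pin, about 270 g, 105 mm long. Origin at the centre of its lower end (nose), z along the pin towards the head. Shank 14 mm in diameter and 77 mm long, its nose chamfered to 11.6 mm over the last 2 mm; above it a round head 34 mm in diameter and 28 mm tall (77 to 105 mm above the origin). At the start it stands upright, loosely, in the rest, its head's underside 37 mm above the rest's top.
- rest: Fixed wooden block 60 x 60 x 50 mm tall with an upright hole 15.6 mm wide and 40 mm deep in the middle of its top, where the pin stands at the start. Origin at the centre of its underside.
- winder: Fixed wooden winder: base board 16 mm thick, on it a bearing post 78 (x) x 44 (y) mm, 145 mm tall, and a level metal axle, 44 mm thick, along y. Origin on the table under the post's guide hole; x across the axle, away from the robot at yaw 0; y along it, from the crank (-y side) to the empty reel (+y side, flanges 120 mm across, 65 to 143 mm from the post's centre).
- guide_mouth (a point): Centre of the guide hole's mouth in the flat metal plate on top of the bearing post, 145 mm above the table. The hole is upright, 15.4 mm wide with a 2 mm chamfer, and leads 28 mm down to the axle's round upper side. A pin stood in it rests there, its head's underside 49 mm above the mouth. Fully home, the head's underside sits on the post's top and the pin's nose is 77 mm below the mouth.
- axle_centre (a point): Point on the axle's axis straight under the guide mouth, 95 mm above the table. When the cross-hole comes under the pin, the pin drops about 8 mm of its own weight onto a spring catch inside; from there it must be pressed some 41 mm down past the catch with 8 to 18 N. After the drop the crank has about 0.2 rad of play, then comes up hard against the pin; the pin binds unless the crank is eased back.
- crank_knob (a point): Middle of the crank's knob: a freely spinning wooden cylinder 16 mm in diameter and 42 mm long, parallel to the axle. It circles the axle at a radius of 75 mm, 109 mm from the post's centre on the winder's -y side. The crank arm is at the knob's inner end, its near face 23 mm from this point.
- axle (a joint): Crank angle: 0 with the knob straight above the axle, positive with the knob leaning to the winder's +x. It starts between 0.5 and 1.2. It turns stiffly (about 1.5 N at the knob) and stays where it is left. The cross-hole cannot be seen and sits differently each time: the pin drops at a crank angle between 0.2 and -0.5, reached by turning towards the robot (falling angle).
- jar: Bystander: closed glass jar, 64 mm in diameter, 85 mm tall; origin at the centre of its underside.
- spool: Bystander: empty wooden thread spool, 44 mm in diameter, 54 mm tall; origin at the centre of its underside.
- disc: Bystander: flat perforated wooden disc, 90 mm in diameter, 6 mm thick; origin at the centre of its underside.
Mind the look-alikes: they are no part of the job. There is more than one size of the pin; the job needs the middle-sized.

How it is judged:
By the outcome, as a careful person would: the job done as asked, in the order asked, and still so for the second after the job is handed in, with the robot touching nothing.
It also fails if it takes over 72 s, if anything falls off the work surface, if the arm or the gripper's body presses on something with over 40 N, if the wrist force passes 120 N, or if a joint passes its speed limit or range.

## Working session

There is one attempt and no reset: what is moved stays moved. The work goes in short steps, Python scripts to look and compute and a shell command to move; the robot and the scene stay as the last step left them, time stands still between calls to the robot, and variables do not carry over. Pictures are saved under pics/ and viewed, and the job is handed in when it is done.

```bash
ls; mkdir -p pics; python3 - <<'E'
from plant import get_state, optics, order, finder
import cv2,numpy as np
print(get_state())
for n in ["scene","side","wrist"]:
    im=optics.capture(n); cv2.imwrite(f"pics/{n}0.png",im)
    c=optics.calibration(n); print(n,{k:np.round(v,4).tolist() for k,v in c.items()})
    for th in ["pin","rest","winder","guide_mouth","crank_knob","jar","spool","disc"]:
        try: print(n,th,[(np.round(d["centre"],1).tolist(),round(d["conf"],2)) for d in finder.place_of(th,n)])
        except Exception as e: print(th,e)
E
```

```text
pics
{'time_s': 0.0, 'joints': array([-5.67170300e+01,  2.05919916e+01,  6.32448192e-01, -1.98066060e-02,
       -7.01365349e+01, -1.65054196e+01]), 'qd': array([-0.0665472 ,  0.04243346,  0.07460233, -0.00861667, -0.02634737,
       -0.00130694]), 'joint_torque': array([-1.72493870e-03, -5.82717276e+01,  2.93054259e+01,  6.99711174e+00,
        6.94550079e-03, -1.78028963e-04]), 'tcp_pos': array([ 0.19464832, -0.64579791,  0.22560733]), 'eef_rot': array([-1.79990553e+02, -9.74094227e-02,  1.06770797e+02]), 'contact_force': array([-0.33877017,  0.07850002, -0.42730013]), 'moment': array([ 0.03572454,  0.02591476, -0.03297028]), 'gripper_width': 0.08768217313516659}
scene {'intrinsics': [[390.0936, 0.0, 251.8568], [0.0, 390.0936, 192.5876], [0.0, 0.0, 1.0]], 'k1': -0.1004, 'R': [[-0.7649, 0.6442, 0.0012], [0.509, 0.6056, -0.6117], [-0.3948, -0.4673, -0.7911]], 't': [0.3573, -0.2025, 1.4748]}
scene pin [([243.1, 150.1], 0.86), ([208.5, 175.3], 0.65), ([222.4, 155.9], 0.47)]
scene rest [([219.9, 163.3], 0.72)]
scene winder [([243.9, 223.0], 0.69)]
scene guide_mouth [([242.6, 195.1], 0.8
[... 470 characters left out ...]
3, 193.2], 0.6), ([331.8, 180.4], 0.54)]
side rest [([330.2, 172.1], 0.67)]
side winder [([248.1, 229.1], 0.59)]
side guide_mouth [([245.3, 185.1], 0.55), ([245.3, 357.9], 0.5)]
side crank_knob [([248.7, 158.5], 0.87)]
side jar [([244.8, 355.9], 0.6)]
side spool [([282.0, 134.4], 0.47)]
side disc [([235.7, 159.7], 0.71)]
wrist {'intrinsics': [[309.6137, 0.0, 250.2473], [0.0, 309.6137, 191.4457], [0.0, 0.0, 1.0]], 'k1': -0.0653, 'T_tool_cam': [[1.0, 0.0016, 0.0006, -0.0001], [-0.0017, 0.9674, 0.2532, -0.0665], [-0.0002, -0.2532, 0.9674, -0.1586], [0.0, 0.0, 0.0, 1.0]]}
wrist pin []
wrist rest []
wrist winder []
wrist guide_mouth []
wrist crank_knob []
wrist jar []
wrist spool []
wrist disc []
```

```bash
python3 - <<'E'
import cv2
a=cv2.imread("pics/scene0.png");b=cv2.imread("pics/side0.png")
cv2.imwrite("pics/sceneZ.png",cv2.resize(a[110:290,130:370],None,fx=3.2,fy=3.2,interpolation=cv2.INTER_CUBIC))
cv2.imwrite("pics/sideZ.png",cv2.resize(b[90:300,180:420],None,fx=2.8,fy=2.8,interpolation=cv2.INTER_CUBIC))
E
```

```text
(no output)
```

View pics/sceneZ.png

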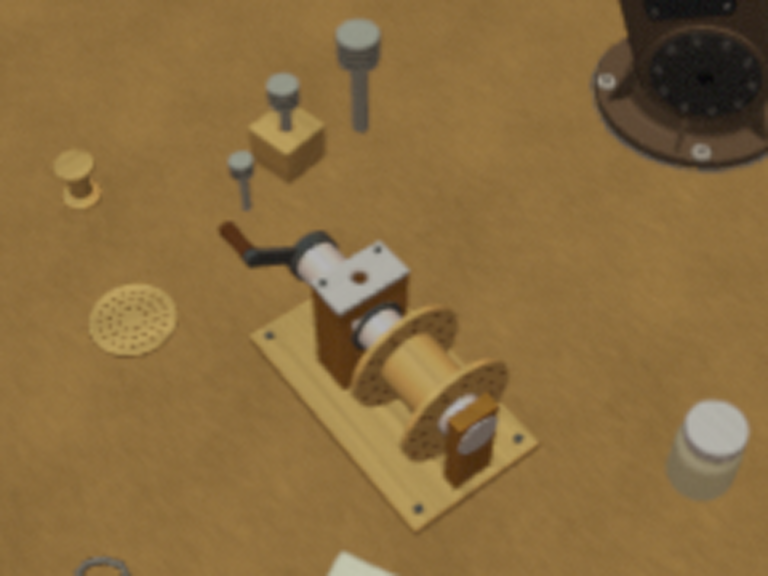

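View pics/sideZ.png

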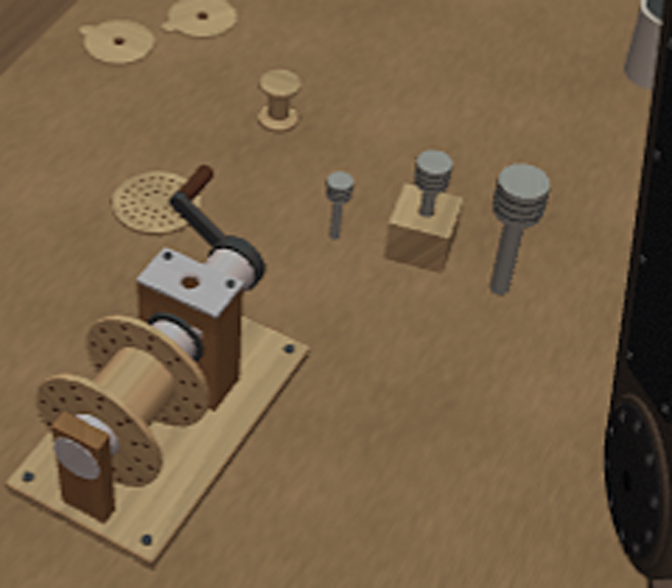

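View pics/scene0.png

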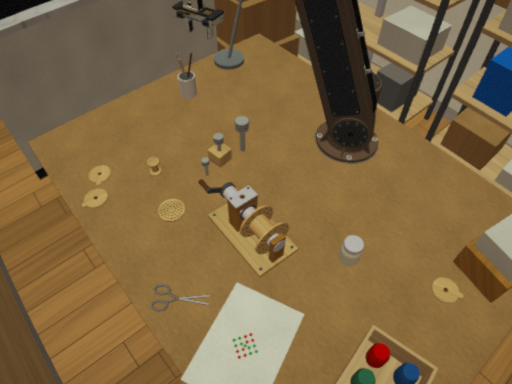

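```bash
cat > h.py <<'E'
from plant import get_state, optics, order, finder
import numpy as np, cv2
from scipy.spatial.transform import Rotation as Rn
from scipy.optimize import least_squares
def cam(n,st=None):
    c=optics.calibration(n)
    if n=="wrist":
        st=st or get_state(); T=np.eye(4); T[:3,:3]=Rn.from_euler("xyz",st["eef_rot"],degrees=True).as_matrix(); T[:3,3]=st["tcp_pos"]
        W=np.linalg.inv(T@c["T_tool_cam"]); R,t=W[:3,:3],W[:3,3]
    else: R,t=c["R"],c["t"]
    return dict(K=np.array(c["intrinsics"]),k=c["k1"],R=np.array(R),t=np.array(t))
def proj(c,X):
    p=np.atleast_2d(X)@c["R"].T+c["t"]; s=p[:,:2]/p[:,2:]; r2=(s**2).sum(1,keepdims=True); s=s*(1+c["k"]*r2)
    return s*c["K"][0,0]+c["K"][:2,2]
def ray(c,uv):
    d=(np.array(uv)-c["K"][:2,2])/c["K"][0,0]; s=d.copy()
    for _ in range(20): s=d/(1+c["k"]*(s**2).sum())
    v=c["R"].T@np.r_[s,1]; o=-c["R"].T@c["t"]; return o,v/np.linalg.norm(v)
def atz(c,uv,z):
    o,v=ray(c,uv); return o+v*(z-o[2])/v[2]
def tri(cs,uvs):
    A=0;b=0
    for c,uv in zip(cs,uvs):
        o,v=ray(c,uv); P=np.eye(3)-np.outer(v,v); A=A+P; b=b+P@o
    X=np.linalg.solve(A,b); return X,[np.round(proj(c,X)[0]-uv,1) for c,uv in zip(cs,uvs)]
E
python3 - <<'E'
from h import *
S,D=cam("scene"),cam("side")
print("mouth",tri([S,D],[[242.6,195.1],[245.3,185.1]]))
zs=lambda x,y:[130+x/3.2,110+y/3.2]; zd=lambda x,y:[180+x/2.8,90+y/2.8]
P={"mouthpix":(zs(360,278),zd(190,283)),"restnet":([219.9,163.3],[330.2,172.1]),"pinnose":([222.4,155.9],[331.8,180.4]),
"headtop":(zs(283,84),zd(434,162)),"knobtip":(zs(227,231),zd(206,174)),"knobin":(zs(250,258),zd(181,202)),
"bigtop":(zs(358,35),zd(523,184)),"smalltop":(zs(240,160),zd(340,181))}
for k,(a,b) in P.items(): print(k,tri([S,D],[a,b]))
print("knob",tri([S,D],[[201.7,187.4],[248.7,158.5]]))
for a,b in [((269,336),(290,349)),((518,438),(147,540)),((418,509),(28,477))]: 
    print("screw",atz(S,zs(*a),.016),atz(D,zd(*b),.016))
print("rest top c",atz(S,zs(287,129),.05),atz(D,zd(428,208),.05))
for nm,a,b,z in [("jar",(715,430),None,.085),("spool",(75,163),(280,82),.054),("disc",(133,320),(155,202),.006)]:
    print(nm,atz(S,zs(*a),z), atz(D,zd(*b),z) if b else '')
E
```

```text
mouth (array([0.54362284, 0.04743649, 0.16221122]), [array([-0.5, -1.2]), array([-0.9,  1.3])])
mouthpix (array([0.53893715, 0.04177414, 0.14121421]), [array([-0.2, -0.6]), array([-0.4,  0.7])])
restnet (array([ 0.43373022, -0.22675349,  0.00266451]), [array([-1.4, -4.1]), array([-3. ,  4.7])])
pinnose (array([ 0.41632127, -0.22366857,  0.00488137]), [array([0.4, 1.1]), array([ 0.8, -1.3])])
headtop (array([ 0.42573072, -0.22657561,  0.11447318]), [array([-0.2, -0.5]), array([-0.3,  0.5])])
knobtip (array([ 0.59558767, -0.08794286,  0.13306128]), [array([-0.3, -0.9]), array([-0.6,  0.9])])
knobin (array([ 0.59810183, -0.04727394,  0.13208583]), [array([-0.2, -0.6]), array([-0.4,  0.6])])
bigtop (array([ 0.33543268, -0.21018332,  0.14199916]), [array([-0.1, -0.3]), array([-0.2,  0.4])])
smalltop (array([ 0.50701112, -0.19785704,  0.07616167]), [array([-0.2, -0.4]), array([-0.3,  0.5])])
knob (array([ 0.60173678, -0.07602745,  0.12060848]), [array([-0. , -0.1]), array([-0.1,  0.1])])
screw [ 0.59680914 -0.03311681  0.016     ] [ 0.47478873 -0.033196    0.016     ]
screw [0.48727295 0.21093828 0.016     ] [0.48629532 0.20698621 0.016     ]
screw [0.60742174 0.20597031 0.016     ] [0.60659033 0.20209943 0.016     ]
rest top c [ 0.42890959 -0.22112064  0.05      ] [ 0.42543579 -0.23350684  0.05      ]
jar [0.37987072 0.34356987 0.085     ] 
spool [ 0.63597223 -0.32553698  0.054     ] [ 0.63693905 -0.33005663  0.054     ]
disc [ 0.68796388 -0.14410571  0.006     ] [ 0.68651696 -0.14900683  0.006     ]
```

```bash
python3 -m crank '[{"wz":8.4,"dz":-12},{"wz":8.4,"dz":-12},{"dx":52,"dy":29},{"dx":52,"dy":29},{"dx":52,"dy":29},{"dx":52,"dy":29},{"dx":52,"dy":29},{"dx":52,"dy":29},{"dx":52,"dy":29},{"dx":52,"dy":29}]'
python3 - <<'E'
from h import *
S,D=cam("scene"),cam("side")
print("cams",[(-c["R"].T@c["t"]).round(2) for c in (S,D)])
st=get_state();im=optics.capture("wrist");cv2.imwrite("pics/w1.png",im)
print(st["joints"].round(1),st["tcp_pos"].round(4),st["eef_rot"].round(2))
E
```

```text
cams [array([0.96, 0.58, 1.04]), array([0.15, 0.73, 1.01])]
[-56.7  20.5   0.7   0.  -70.1 -16.5] [ 0.1948 -0.6463  0.2266] [-180.     -0.    106.78]validation failed for argument at $[0]...
```

View pics/w1.png

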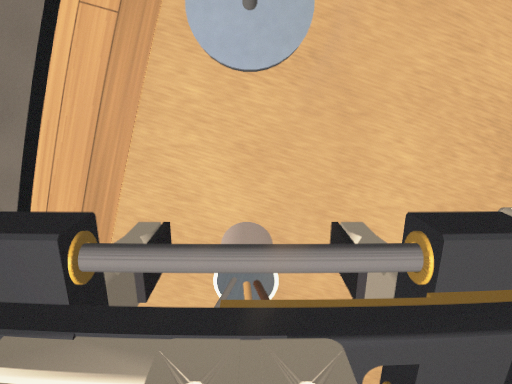

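```bash
python3 -m crank '[{"dx":0,"dy":0,"dz":-12,"wx":0,"wy":0,"wz":8.4,"hand":100},{"dx":0,"dy":0,"dz":-12,"wx":0,"wy":0,"wz":8.4,"hand":100}]'
```

```text
time_s: 1.65
tcp_pos: [0.1948, -0.6462, 0.2507]
eef_rot: [-180.0, -0.0, 89.7]
contact_force: [-0.1, 0.1, -0.7]
gripper_width: 0.0874
```

```bash
python3 -m crank '[{"dx":52,"dy":29,"dz":0,"wx":0,"wy":0,"wz":0,"hand":100},{"dx":52,"dy":29,"dz":0,"wx":0,"wy":0,"wz":0,"hand":100},{"dx":52,"dy":29,"dz":0,"wx":0,"wy":0,"wz":0,"hand":100},{"dx":52,"dy":29,"dz":0,"wx":0,"wy":0,"wz":0,"hand":100},{"dx":52,"dy":29,"dz":0,"wx":0,"wy":0,"wz":0,"hand":100},{"dx":52,"dy":29,"dz":0,"wx":0,"wy":0,"wz":0,"hand":100},{"dx":52,"dy":29,"dz":0,"wx":0,"wy":0,"wz":0,"hand":100}]'
python3 - <<'E'
from h import *
st=get_state();im=optics.capture("wrist");cv2.imwrite("pics/w2.png",im)
print(st["joints"].round(1),st["tcp_pos"].round(4),st["eef_rot"].round(2))
print(proj(cam("wrist",st),[[.427,-.2265,.115],[.427,-.2265,.05]]))
im=optics.capture("side");cv2.imwrite("pics/d2.png",im)
E
```

```text
time_s: 2.52
tcp_pos: [0.3986, -0.2806, 0.251]
eef_rot: [179.9, 0.0, 90.0]
contact_force: [1.3, -0.1, -0.3]
gripper_width: 0.0874
[-12.    1.6 -20.1   0.  -68.3 -78.1] [ 0.3986 -0.2806  0.251 ] [1.7994e+02 2.0000e-02 8.9970e+01]
[[303.87023666 208.58667839]
 [294.83895761 191.9666346 ]]
```

View pics/w2.png

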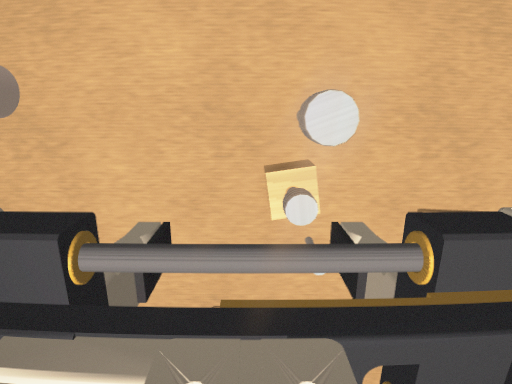

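View pics/d2.png

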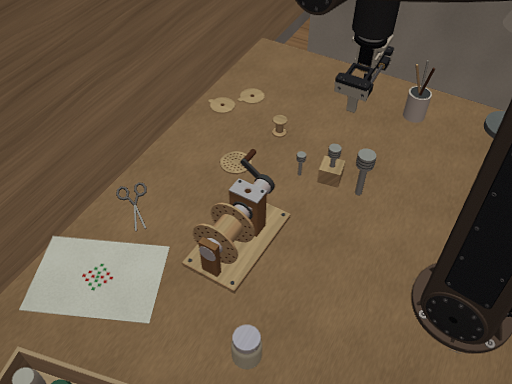

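```bash
python3 - <<'E'
from h import *
im=cv2.imread("pics/w2.png")
cv2.imwrite("pics/w2z.png",cv2.resize(im[80:240,220:380],None,fx=3.75,fy=3.75,interpolation=cv2.INTER_CUBIC))
E
```

```text
(no output)
```

View pics/w2z.png

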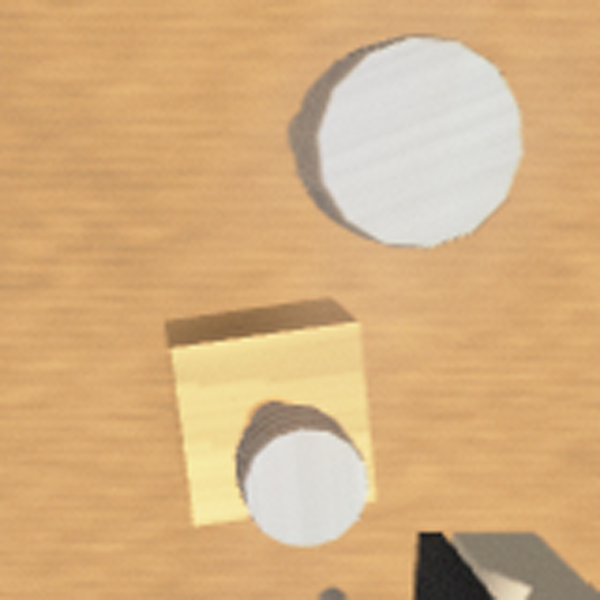

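```bash
python3 - <<'E'
from h import *
st=get_state();c=cam("wrist",st)
print(atz(c,[301.6,210.1],.115),atz(c,[293.3,193.1],.05))
E
```

```text
[ 0.43014419 -0.22634556  0.115     ] [ 0.43001206 -0.22591796  0.05      ]
```

```bash
python3 -m crank '[{"dx":54,"dy":31,"dz":0,"wx":0,"wy":0,"wz":0,"hand":100},{"dx":0,"dy":0,"dz":40,"wx":0,"wy":0,"wz":0,"hand":100},{"dx":0,"dy":0,"dz":50,"wx":0,"wy":0,"wz":0,"hand":100},{"dx":0,"dy":0,"dz":0,"wx":0,"wy":0,"wz":0,"hand":100}]'
python3 - <<'E'
from h import *
st=get_state();im=optics.capture("wrist");cv2.imwrite("pics/w3.png",im)
print(st["tcp_pos"].round(4),st["eef_rot"].round(2))
print(proj(cam("wrist",st),[[.430,-.226,.115],[.430,-.226,.05]]))
E
```

```text
time_s: 3.12
tcp_pos: [0.4265, -0.228, 0.158]
eef_rot: [-179.6, -0.1, 90.0]
contact_force: [-0.3, -0.3, 0.1]
gripper_width: 0.088
[ 0.4265 -0.228   0.158 ] [-1.7962e+02 -7.0000e-02  8.9960e+01]
[[252.41345409 216.21705468]
 [251.8106358  192.56429128]]
```

View pics/w3.png

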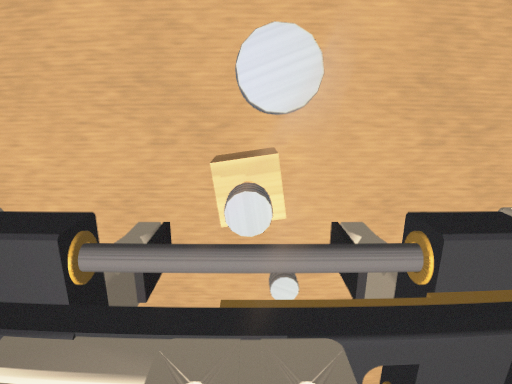

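```bash
python3 -m crank '[{"dx":0,"dy":1.5,"dz":35,"wx":0,"wy":0,"wz":0,"hand":100},{"dx":0,"dy":0,"dz":34,"wx":0,"wy":0,"wz":0,"hand":100},{"dx":0,"dy":0,"dz":0,"wx":0,"wy":0,"wz":0,"hand":100},{"dx":0,"dy":0,"dz":0,"wx":0,"wy":0,"wz":0,"hand":40},{"dx":0,"dy":0,"dz":0,"wx":0,"wy":0,"wz":0,"hand":40}]' 10
python3 - <<'E'
from h import *
st=get_state();im=optics.capture("wrist");cv2.imwrite("pics/w4.png",im)
print(st["tcp_pos"].round(4),st["eef_rot"].round(2),st["gripper_width"],st["contact_force"])
print(proj(cam("wrist",st),[[.428,-.228,.115],[.430,-.226,.115]]))
E
```

```text
time_s: 3.8
tcp_pos: [0.4319, -0.2287, 0.0936]
eef_rot: [179.8, 0.0, 90.0]
contact_force: [-0.0, 1.1, 0.5]
gripper_width: 0.0729
[ 0.4319 -0.2287  0.0936] [1.7981e+02 4.0000e-02 8.9980e+01] 0.0728535384872465 [-0.03063665  1.1384735   0.52515128]
[[250.7454322  245.44808015]
 [254.88302091 249.25885259]]
```

View pics/w4.png

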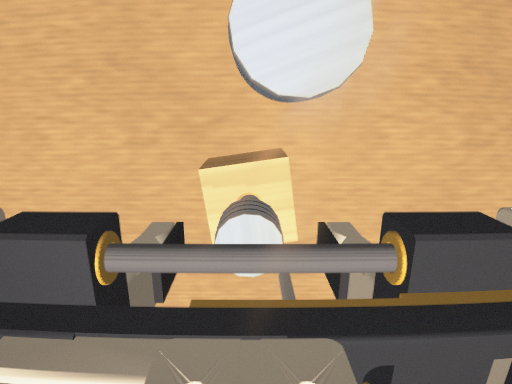

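```bash
python3 -m crank '[{"dx":0,"dy":-3,"dz":4,"wx":0,"wy":0,"wz":0,"hand":40},{"dx":0,"dy":0,"dz":0,"wx":0,"wy":0,"wz":0,"hand":0},{"dx":0,"dy":0,"dz":0,"wx":0,"wy":0,"wz":0,"hand":0},{"dx":0,"dy":0,"dz":0,"wx":0,"wy":0,"wz":0,"hand":0},{"dx":0,"dy":0,"dz":0,"wx":0,"wy":0,"wz":0,"hand":0},{"dx":0,"dy":0,"dz":0,"wx":0,"wy":0,"wz":0,"hand":0}]' 25
```

```text
time_s: 4.6
tcp_pos: [0.4276, -0.2284, 0.0876]
eef_rot: [180.0, 0.0, 90.0]
contact_force: [0.0, -0.1, 0.8]
gripper_width: 0.0335
```

```bash
python3 -m crank '[{"dx":0,"dy":0,"dz":-15,"wx":0,"wy":0,"wz":0,"hand":0},{"dx":0,"dy":0,"dz":-30,"wx":0,"wy":0,"wz":0,"hand":0},{"dx":0,"dy":0,"dz":-40,"wx":0,"wy":0,"wz":0,"hand":0},{"dx":0,"dy":0,"dz":-45,"wx":0,"wy":0,"wz":0,"hand":0},{"dx":0,"dy":0,"dz":-40,"wx":0,"wy":0,"wz":0,"hand":0},{"dx":35,"dy":20,"dz":0,"wx":0,"wy":0,"wz":0,"hand":0},{"dx":50,"dy":25,"dz":0,"wx":0,"wy":0,"wz":0,"hand":0},{"dx":50,"dy":25,"dz":0,"wx":0,"wy":0,"wz":0,"hand":0},{"dx":50,"dy":25,"dz":0,"wx":0,"wy":0,"wz":0,"hand":0},{"dx":50,"dy":15,"dz":0,"wx":0,"wy":0,"wz":0,"hand":0}]' 25
python3 - <<'E'
from h import *
st=get_state();im=optics.capture("wrist");cv2.imwrite("pics/w5.png",im)
print(st["tcp_pos"].round(4),st["eef_rot"].round(2),st["gripper_width"],st["contact_force"])
print(proj(cam("wrist",st),[[.539,.042,.145]]))
E
```

```text
time_s: 5.85
tcp_pos: [0.5379, 0.0085, 0.2568]
eef_rot: [-179.9, 0.0, 90.0]
contact_force: [0.6, 0.0, -3.0]
gripper_width: 0.0333
[0.5379 0.0085 0.2568] [-179.93    0.     89.97] 0.03330059776591542 [ 0.62183518  0.01875086 -2.95325534]
[[286.90473577 188.28214853]]
```

View pics/w5.png

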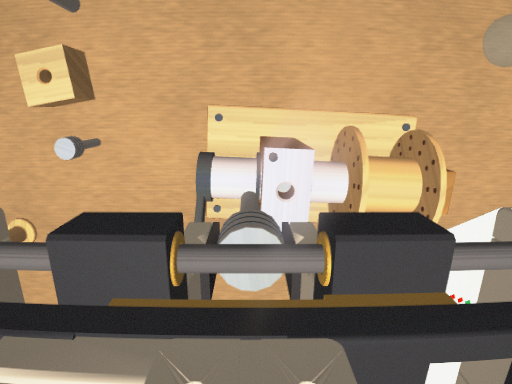

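```bash
python3 -m crank '[{"dx":0,"dy":0,"dz":0,"wx":0,"wy":0,"wz":0,"hand":0}]' 25; python3 - <<'E'
from h import *
st=get_state();im=optics.capture("wrist");cv2.imwrite("pics/w6.png",im)
c=cam("wrist",st)
p=st["tcp_pos"];print(p,st["eef_rot"])
print("mouth pred",proj(c,[[.539,.042,.145]]),"nose pred",proj(c,[[p[0],p[1],p[2]-.077]]))
cv2.imwrite("pics/w6z.png",cv2.resize(im[130:240,190:350],None,fx=5,fy=5,interpolation=cv2.INTER_CUBIC))
E
```

```text
time_s: 6.02
tcp_pos: [0.5374, 0.0081, 0.2565]
eef_rot: [-179.9, 0.0, 90.1]
contact_force: [-1.3, -0.4, -2.6]
gripper_width: 0.0335
[0.53735664 0.00813349 0.25652296] [-1.79883426e+02  1.37556699e-02  9.01218999e+01]
mouth pred [[287.31983429 189.11107712]] nose pred [[249.66062999 197.58205845]]
```

View pics/w6z.png

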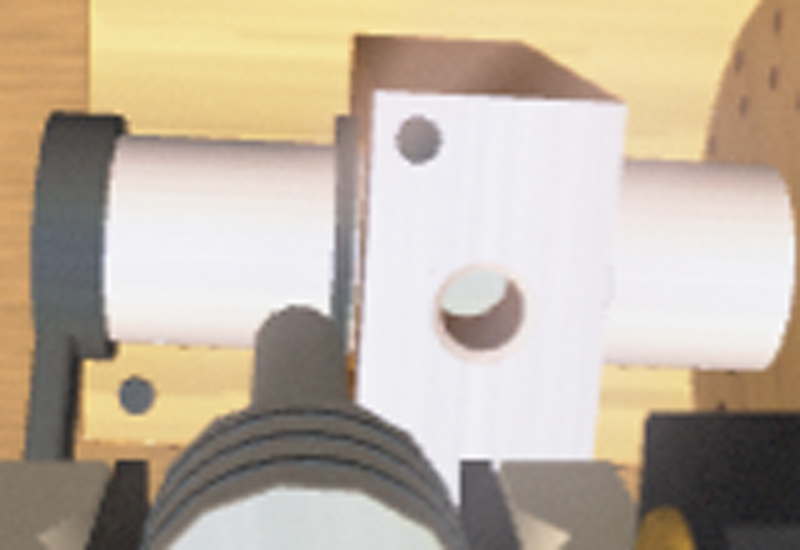

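```bash
python3 - <<'E'
from h import *
st=get_state();c=cam("wrist",st);p=st["tcp_pos"]
m=atz(c,[286.2,192.6],.145)
for r in (198.5,199.5,200.5):
    n=atz(c,[249.8,r],p[2]-.077); print(m,n,m-n, p)
# silhouette check: nose ring
def ring(x,y,z,r): 
    a=np.linspace(0,2*np.pi,72); return np.c_[x+r*np.cos(a),y+r*np.sin(a),0*a+z]
for off in (0,.001,.002,.003):
    q=np.r_[ring(p[0]+off,p[1],p[2]-.0768,.0058),ring(p[0]+off,p[1],p[2]-.0748,.007)]
    uv=proj(c,q); print(off,"top row",uv[:,1].min(),"crop",(uv[:,1].min()-130)*5)
E
```

```text
[0.54209325 0.04009622 0.145     ] [0.5378481  0.00722702 0.17973467] [ 0.00424515  0.0328692  -0.03473467] [0.53707576 0.00711944 0.25673467]
[0.54209325 0.04009622 0.145     ] [0.53867113 0.00722893 0.17973467] [ 0.00342212  0.03286729 -0.03473467] [0.53707576 0.00711944 0.25673467]
[0.54209325 0.04009622 0.145     ] [0.53949558 0.00723084 0.17973467] [ 0.00259767  0.03286537 -0.03473467] [0.53707576 0.00711944 0.25673467]
0 top row 189.6678561822871 crop 298.3392809114355
0.001 top row 190.91255944894243 crop 304.56279724471216
0.002 top row 192.15467338308935 crop 310.77336691544673
0.003 top row 193.3941982422161 crop 316.97099121108056
```

```bash
python3 -m crank '[{"dx":33,"dy":3.5,"dz":0,"wx":0,"wy":0,"wz":0,"hand":0},{"dx":0,"dy":0,"dz":20,"wx":0,"wy":0,"wz":0,"hand":0},{"dx":0,"dy":0,"dz":8,"wx":0,"wy":0,"wz":0,"hand":0},{"dx":0,"dy":0,"dz":0,"wx":0,"wy":0,"wz":0,"hand":0},{"dx":0,"dy":0,"dz":0,"wx":0,"wy":0,"wz":0,"hand":0}]' 25; python3 - <<'E'
from h import *
for n,(u,v,h,w) in {"wrist":(190,130,110,160),"side":(200,120,110,110),"scene":(190,130,110,110)}.items():
    st=get_state();im=optics.capture(n);cv2.imwrite(f"pics/{n}7.png",im)
    cv2.imwrite(f"pics/{n}7z.png",cv2.resize(im[v:v+h,u:u+w],None,fx=5,fy=5,interpolation=cv2.INTER_CUBIC))
    if n=="wrist":
        c=cam("wrist",st);p=st["tcp_pos"];print(p)
        print(proj(c,[[p[0],p[1],p[2]-.077]]))
E
```

```text
time_s: 6.7
tcp_pos: [0.5414, 0.039, 0.2302]
eef_rot: [180.0, -0.0, 89.9]
contact_force: [0.6, 0.3, -1.9]
gripper_width: 0.0334
[0.54135695 0.03900942 0.23024428]
[[249.62764688 197.31376333]]
```

View pics/wrist7z.png

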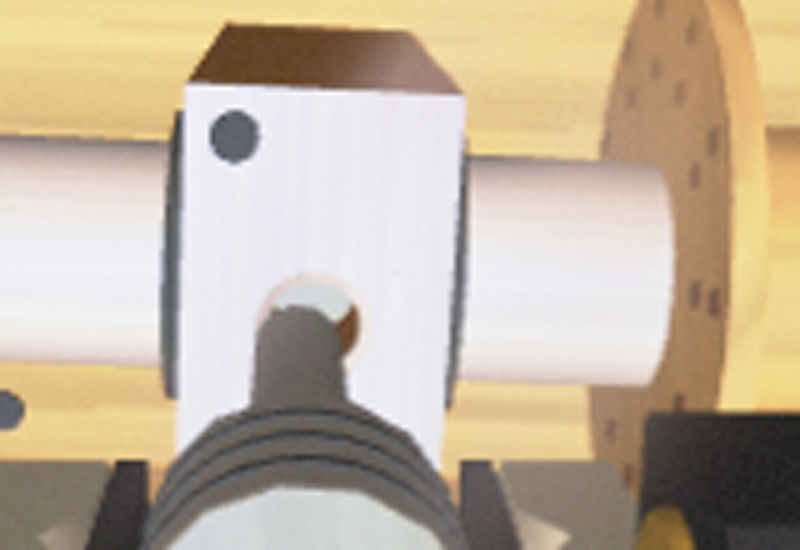

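View pics/side7z.png

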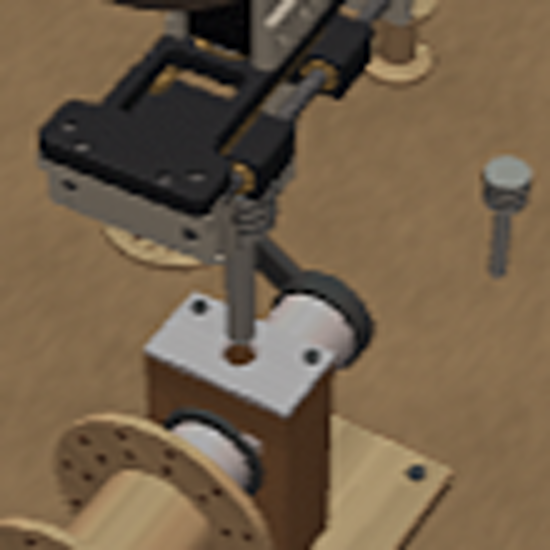

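View pics/scene7z.png

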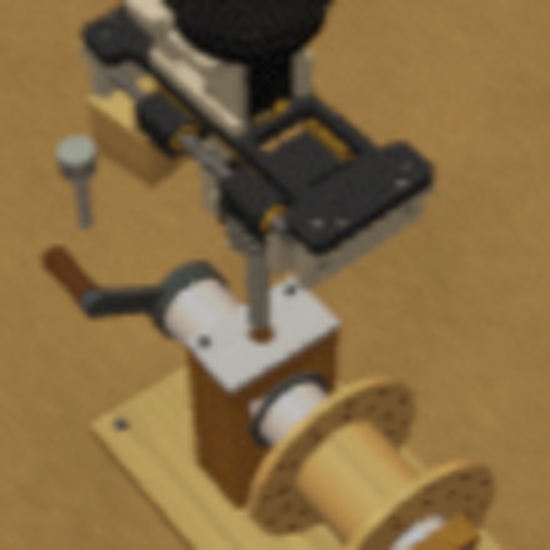

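```bash
python3 - <<'E'
from h import *
st=get_state();c=cam("wrist",st);p=st["tcp_pos"]
print(p,atz(c,[190+311/5,130+325/5],.145)-atz(c,[250,130+344/5],p[2]-.077))
S,D=cam("scene"),cam("side")
# side/scene: mouth and nose pixel (nose bottom point centre)
m=tri([S,D],[[190+263/5,130+334/5],[200+239/5,120+354/5]]); print("mouth",m)
n=tri([S,D],[[190+259/5,130+329/5],[200+239/5,120+338/5]]); print("nose",n)
E
```

```text
[0.54133255 0.03941038 0.23014436] [-0.00088154  0.00179329 -0.00814436]
mouth (array([0.53896867, 0.04219028, 0.14230659]), [array([-0.3, -0.6]), array([-0.5,  0.7])])
nose (array([0.54087548, 0.0402606 , 0.148842  ]), [array([-0.4, -1.1]), array([-0.8,  1.2])])
```

```bash
python3 -m crank '[{"dx":1.8,"dy":-1.1,"dz":0,"wx":0,"wy":0,"wz":0,"hand":0},{"dx":0,"dy":0,"dz":4,"wx":0,"wy":0,"wz":0,"hand":0},{"dx":0,"dy":0,"dz":3,"wx":0,"wy":0,"wz":0,"hand":0},{"dx":0,"dy":0,"dz":3,"wx":0,"wy":0,"wz":0,"hand":0},{"dx":0,"dy":0,"dz":2,"wx":0,"wy":0,"wz":0,"hand":0}]' 25; python3 - <<'E'
from h import *
for n,(u,v,h,w) in {"wrist":(190,130,110,160)}.items():
    st=get_state();im=optics.capture(n);cv2.imwrite(f"pics/{n}8.png",im)
    cv2.imwrite(f"pics/{n}8z.png",cv2.resize(im[v:v+h,u:u+w],None,fx=5,fy=5,interpolation=cv2.INTER_CUBIC))
    print(st["tcp_pos"],st["contact_force"],st["moment"])
E
```

```text
time_s: 7.48
tcp_pos: [0.5401, 0.0415, 0.2173]
eef_rot: [180.0, -0.0, 90.0]
contact_force: [0.4, -0.1, -2.5]
gripper_width: 0.0335
[0.54011864 0.04147655 0.21734641] [ 0.39969197 -0.06410724 -2.45217996] [ 0.03570092 -0.20688317 -0.04400436]
```

View pics/wrist8z.png

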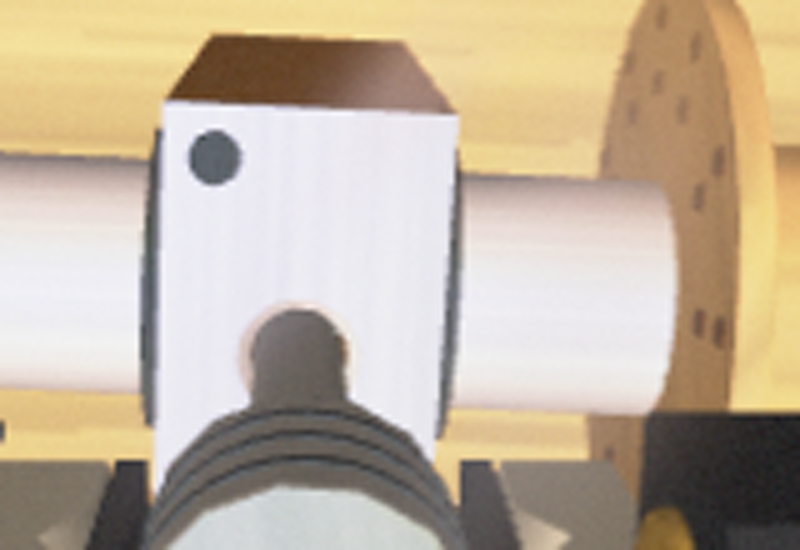

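```bash
python3 -m crank '[{"dx":0,"dy":0,"dz":4,"wx":0,"wy":0,"wz":0,"hand":0},{"dx":0,"dy":0,"dz":4,"wx":0,"wy":0,"wz":0,"hand":0},{"dx":0,"dy":0,"dz":4,"wx":0,"wy":0,"wz":0,"hand":0},{"dx":0,"dy":0,"dz":4,"wx":0,"wy":0,"wz":0,"hand":0},{"dx":0,"dy":0,"dz":3,"wx":0,"wy":0,"wz":0,"hand":0},{"dx":0,"dy":0,"dz":0,"wx":0,"wy":0,"wz":0,"hand":0}]' 25
```

```text
time_s: 8.28
tcp_pos: [0.54, 0.0414, 0.1983]
eef_rot: [-180.0, 0.0, 90.0]
contact_force: [0.6, -0.1, -3.1]
gripper_width: 0.0339
```

```bash
python3 -m crank '[{"dx":0,"dy":0,"dz":2,"wx":0,"wy":0,"wz":0,"hand":0},{"dx":0,"dy":0,"dz":1,"wx":0,"wy":0,"wz":0,"hand":0},{"dx":0,"dy":0,"dz":0,"wx":0,"wy":0,"wz":0,"hand":0}]' 25
```

```text
time_s: 8.65
tcp_pos: [0.54, 0.0414, 0.1955]
eef_rot: [-180.0, -0.0, 90.0]
contact_force: [0.4, 0.5, -2.5]
gripper_width: 0.0335
```

```bash
python3 -m crank '[{"dx":0,"dy":0,"dz":1,"wx":0,"wy":0,"wz":0,"hand":0},{"dx":0,"dy":0,"dz":0,"wx":0,"wy":0,"wz":0,"hand":60},{"dx":0,"dy":0,"dz":0,"wx":0,"wy":0,"wz":0,"hand":80},{"dx":0,"dy":0,"dz":0,"wx":0,"wy":0,"wz":0,"hand":80},{"dx":0,"dy":0,"dz":-15,"wx":0,"wy":0,"wz":0,"hand":80},{"dx":0,"dy":0,"dz":-35,"wx":0,"wy":0,"wz":0,"hand":80},{"dx":0,"dy":0,"dz":-40,"wx":0,"wy":0,"wz":0,"hand":80},{"dx":0,"dy":0,"dz":0,"wx":0,"wy":0,"wz":0,"hand":80}]' 25; python3 - <<'E'
from h import *
for n,(u,v,h,w) in {"wrist":(190,80,160,160),"side":(200,120,110,110),"scene":(190,130,110,110)}.items():
    st=get_state();im=optics.capture(n);cv2.imwrite(f"pics/{n}9.png",im)
    cv2.imwrite(f"pics/{n}9z.png",cv2.resize(im[v:v+h,u:u+w],None,fx=3.6,fy=3.6,interpolation=cv2.INTER_CUBIC))
print(st["joints"].round(1))
E
cd pics; python3 -c "
import cv2,numpy as np
cv2.imwrite('j9.png',np.hstack([cv2.imread('side9z.png'),cv2.imread('scene9z.png')]))"
```

```text
time_s: 9.65
tcp_pos: [0.5418, 0.0417, 0.2893]
eef_rot: [179.6, -0.1, 90.0]
contact_force: [0.0, 0.3, -0.3]
gripper_width: 0.0701
[  25.1    5.9  -10.8   -0.   -73.2 -115.1]
```

View pics/j9.png

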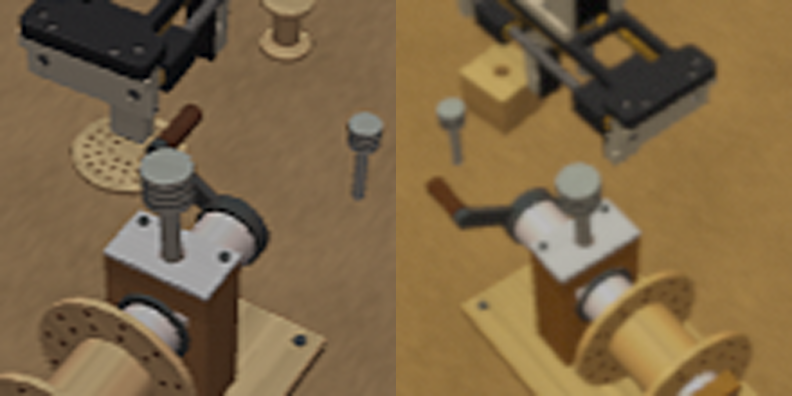

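View pics/wrist9.png

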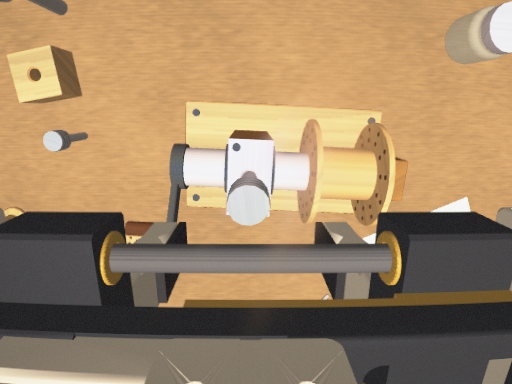

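```bash
python3 -m crank '[{"dx":-56,"dy":28,"dz":0,"wx":0,"wy":0,"wz":0,"hand":60},{"dx":-56,"dy":30,"dz":0,"wx":0,"wy":0,"wz":0,"hand":60},{"dx":0,"dy":0,"dz":0,"wx":0,"wy":0,"wz":-9.7,"hand":60},{"dx":0,"dy":0,"dz":0,"wx":0,"wy":0,"wz":-9.7,"hand":60},{"dx":0,"dy":0,"dz":0,"wx":0,"wy":0,"wz":-9.7,"hand":60},{"dx":0,"dy":0,"dz":0,"wx":0,"wy":0,"wz":-9.7,"hand":60},{"dx":0,"dy":0,"dz":0,"wx":0,"wy":0,"wz":-9.7,"hand":60},{"dx":0,"dy":0,"dz":0,"wx":0,"wy":0,"wz":-9.7,"hand":60},{"dx":0,"dy":0,"dz":0,"wx":0,"wy":0,"wz":-9.7,"hand":60},{"dx":0,"dy":0,"dz":0,"wx":0,"wy":0,"wz":-9.7,"hand":60}]' 10
python3 -m crank '[{"dx":0,"dy":0,"dz":20,"wx":0,"wy":0,"wz":-9.7,"hand":60},{"dx":0,"dy":0,"dz":30,"wx":0,"wy":0,"wz":0,"hand":60},{"dx":0,"dy":0,"dz":0,"wx":0,"wy":0,"wz":0,"hand":60}]' 10
python3 - <<'E'
from h import *
st=get_state();im=optics.capture("wrist");cv2.imwrite("pics/w10.png",im)
c=cam("wrist",st);print(st["joints"].round(1),st["tcp_pos"],st["eef_rot"])
print(proj(c,[[.599,-.070,.134],[.598,-.091,.134],[.600,-.049,.134]]))
E
```

```text
time_s: 11.05
tcp_pos: [0.5969, -0.0697, 0.2835]
eef_rot: [-180.0, -0.1, 167.9]
contact_force: [0.3, 0.6, -1.0]
gripper_width: 0.0523
time_s: 11.42
tcp_pos: [0.5955, -0.0698, 0.2316]
eef_rot: [-179.9, -0.4, 177.2]
contact_force: [0.1, -0.5, -0.7]
gripper_width: 0.053
[ 11.9  13.5  -8.5  -0.  -68.3 -14.7] [ 0.59551337 -0.06975572  0.23158347] [-179.94855854   -0.35354725  177.24873053]
[[246.87912992 191.90073492]
 [246.84432508 167.64809247]
 [246.91511555 215.20161155]]
```

View pics/w10.png

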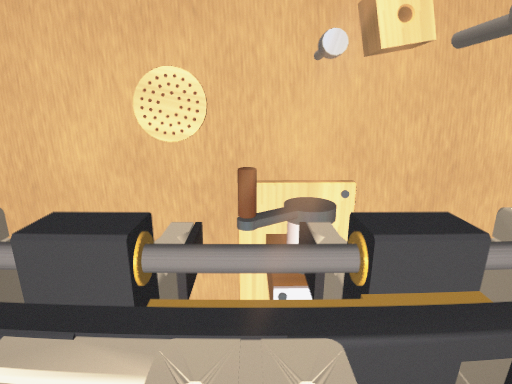

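```bash
python3 -m crank '[{"dx":-2,"dy":0,"dz":35,"wx":0,"wy":0,"wz":0,"hand":60},{"dx":0,"dy":0,"dz":35,"wx":0,"wy":0,"wz":0,"hand":60},{"dx":0,"dy":0,"dz":30,"wx":0,"wy":0,"wz":0,"hand":60},{"dx":0,"dy":0,"dz":12,"wx":0,"wy":0,"wz":0,"hand":60},{"dx":0,"dy":0,"dz":0,"wx":0,"wy":0,"wz":0,"hand":60}]' 10
python3 - <<'E'
from h import *
st=get_state();im=optics.capture("wrist");cv2.imwrite("pics/w11.png",im)
for n,(u,v,h,w) in {"side":(190,100,110,110),"scene":(170,130,110,110)}.items():
    im=optics.capture(n);cv2.imwrite(f"pics/{n}11.png",im)
    cv2.imwrite(f"pics/{n}11z.png",cv2.resize(im[v:v+h,u:u+w],None,fx=3.6,fy=3.6,interpolation=cv2.INTER_CUBIC))
c=cam("wrist",st);print(st["tcp_pos"],st["eef_rot"])
print(proj(c,[[.599,-.070,.134],[.598,-.091,.134],[.600,-.049,.134]]))
cv2.imwrite('pics/j11.png',np.hstack([cv2.imread('pics/side11z.png'),cv2.imread('pics/scene11z.png')]))
E
```

```text
time_s: 12.1
tcp_pos: [0.5998, -0.0698, 0.123]
eef_rot: [-180.0, -0.0, 177.3]
contact_force: [1.1, -0.3, -0.0]
gripper_width: 0.0527
[ 0.59977017 -0.06976293  0.12296193] [-1.79974856e+02 -1.08353661e-02  1.77289242e+02]
[[253.95643666 244.82338364]
 [254.17553604 205.96518723]
 [253.7455374  280.8852937 ]]
```

View pics/w11.png

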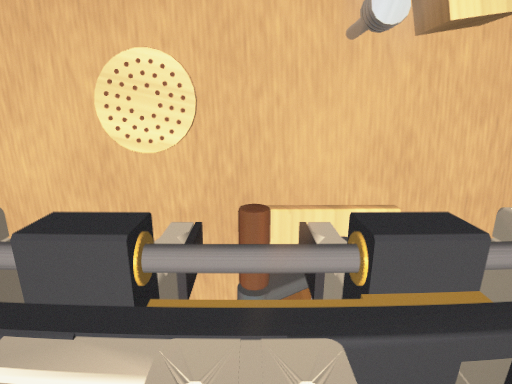

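View pics/j11.png

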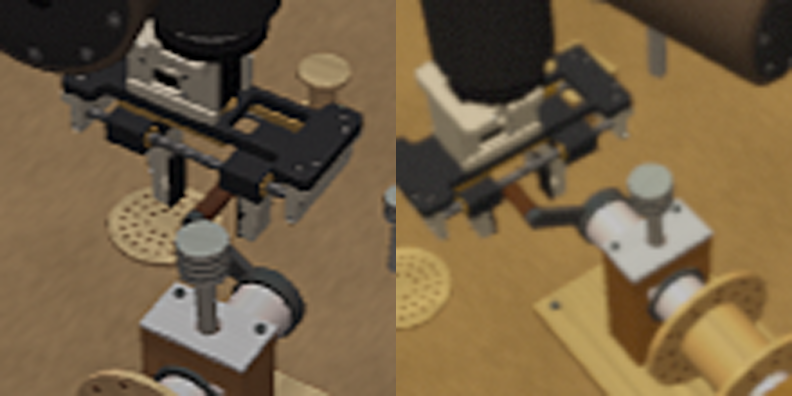

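```bash
python3 -m crank '[{"dx":-1,"dy":0,"dz":3,"wx":0,"wy":0,"wz":0,"hand":40},{"dx":0,"dy":0,"dz":0,"wx":0,"wy":0,"wz":0,"hand":0},{"dx":0,"dy":0,"dz":0,"wx":0,"wy":0,"wz":0,"hand":0},{"dx":0,"dy":0,"dz":0,"wx":0,"wy":0,"wz":0,"hand":0},{"dx":0,"dy":0,"dz":0,"wx":0,"wy":0,"wz":0,"hand":0},{"dx":0,"dy":0,"dz":0,"wx":0,"wy":0,"wz":0,"hand":0}]' 10
```

```text
time_s: 13.0
tcp_pos: [0.5995, -0.0697, 0.1192]
eef_rot: [-180.0, -0.1, 177.3]
contact_force: [-4.2, 0.4, -0.2]
gripper_width: 0.0155
```

```bash
python3 -m crank '[{"dx":4.4,"dy":0,"dz":-7,"wx":0,"wy":0,"wz":0,"hand":0},{"dx":5.2,"dy":0,"dz":-6.4,"wx":0,"wy":0,"wz":0,"hand":0},{"dx":5.6,"dy":0,"dz":-5.2,"wx":0,"wy":0,"wz":0,"hand":0},{"dx":5.9,"dy":0,"dz":-4.4,"wx":0,"wy":0,"wz":0,"hand":0},{"dx":0,"dy":0,"dz":0,"wx":0,"wy":0,"wz":0,"hand":0}]' 10
python3 - <<'E'
from h import *
for n,(u,v,h,w) in {"side":(190,100,110,110),"scene":(170,130,110,110)}.items():
    im=optics.capture(n);cv2.imwrite(f"pics/{n}12.png",im)
    cv2.imwrite(f"pics/{n}12z.png",cv2.resize(im[v:v+h,u:u+w],None,fx=3.6,fy=3.6,interpolation=cv2.INTER_CUBIC))
print(get_state()["contact_force"])
cv2.imwrite('pics/j12.png',np.hstack([cv2.imread('pics/side12z.png'),cv2.imread('pics/scene12z.png')]))
E
```

```text
time_s: 13.62
tcp_pos: [0.5774, -0.0687, 0.1424]
eef_rot: [180.0, -0.1, 177.3]
contact_force: [-6.6, 1.0, -7.2]
gripper_width: 0.0155
[-6.51948143  0.74583925 -5.85737366]
```

View pics/j12.png

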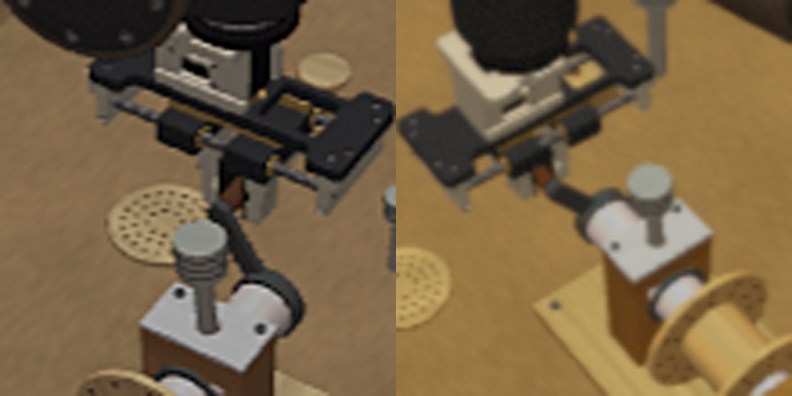

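```bash
python3 -m crank '[{"dx":5.5,"dy":0,"dz":-2,"wx":0,"wy":0,"wz":0,"hand":0},{"dx":5.2,"dy":0,"dz":-2.2,"wx":0,"wy":0,"wz":0,"hand":0},{"dx":5.2,"dy":0,"dz":-2,"wx":0,"wy":0,"wz":0,"hand":0},{"dx":5.2,"dy":0,"dz":-1.8,"wx":0,"wy":0,"wz":0,"hand":0},{"dx":0,"dy":0,"dz":0,"wx":0,"wy":0,"wz":0,"hand":0}]' 5
cat > look.py <<'E'
from h import *
import sys
k=sys.argv[1]; out=[]
ref={"side":"pics/side12.png","scene":"pics/scene12.png"}
box={"side":(228,150,50,50),"scene":(222,160,50,50)}
for n,(u,v,h,w) in {"side":(190,100,110,110),"scene":(170,130,110,110)}.items():
    im=optics.capture(n);cv2.imwrite(f"pics/{n}{k}.png",im)
    out.append(cv2.resize(im[v:v+h,u:u+w],None,fx=3.6,fy=3.6,interpolation=cv2.INTER_CUBIC))
    r=cv2.imread(ref[n]); x,y,bw,bh=box[n]
    d=cv2.absdiff(im,r)[y:y+bh,x:x+bw].max(2); print(n,"head diff px>25:",int((d>25).sum()))
cv2.imwrite(f'pics/j{k}.png',np.hstack(out))
st=get_state();print(st["tcp_pos"].round(4),st["contact_force"].round(1))
E
python3 look.py 13
```

```text
time_s: 14.35
tcp_pos: [0.5586, -0.0678, 0.1517]
eef_rot: [-180.0, 0.1, 177.3]
contact_force: [-0.6, -1.3, 0.6]
gripper_width: 0.0156
side head diff px>25: 413
scene head diff px>25: 79
[ 0.5589 -0.0679  0.1515] [-1.  -1.   1.9]
```

View pics/j13.png

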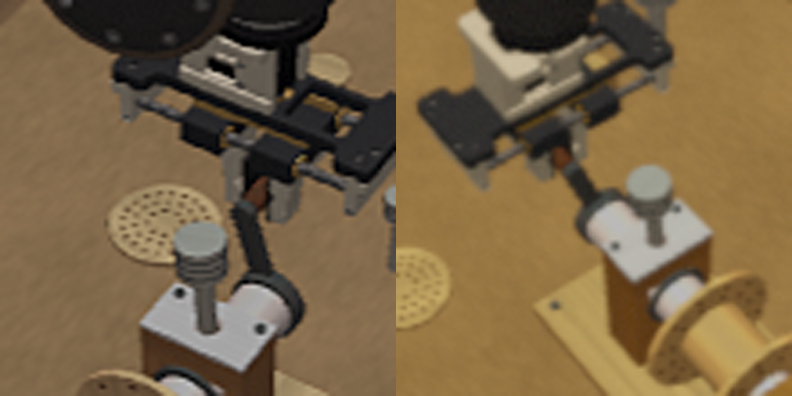

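```bash
cat > look.py <<'E'
from h import *
import sys
k=sys.argv[1]; out=[]
box={"side":(234,158,23,24),"scene":(229,173,24,24)}
for n,(u,v,h,w) in {"side":(190,100,110,110),"scene":(170,130,110,110)}.items():
    im=optics.capture(n);cv2.imwrite(f"pics/{n}{k}.png",im)
    out.append(cv2.resize(im[v:v+h,u:u+w],None,fx=3.6,fy=3.6,interpolation=cv2.INTER_CUBIC))
    r=cv2.imread(f"pics/{n}12.png"); x,y,bw,bh=box[n]; f=8
    up=lambda a:cv2.resize(a,None,fx=f,fy=f,interpolation=cv2.INTER_CUBIC)
    m=cv2.matchTemplate(up(im[y-6:y+bh+14,x-6:x+bw+6]),up(r[y:y+bh,x:x+bw]),cv2.TM_CCOEFF_NORMED)
    _,s,_,l=cv2.minMaxLoc(m); print(n,"head shift px (dcol,drow)",l[0]/f-6,l[1]/f-6,round(s,3))
cv2.imwrite(f'pics/j{k}.png',np.hstack(out))
st=get_state();th=np.arcsin((st["tcp_pos"][0]-.5345)/.075);print(st["time_s"],st["tcp_pos"].round(4),st["contact_force"].round(1),"theta~",th.round(3))
E
python3 look.py 14
python3 - <<'E'
from h import *
for n in("scene","side"):
    c=cam(n);print(n,proj(c,[.540,.0414,.21-.008])-proj(c,[.540,.0414,.21]))
E
python3 -m crank '[{"dx":3,"dy":0,"dz":-0.8,"wx":0,"wy":0,"wz":0,"hand":0},{"dx":3,"dy":0,"dz":-0.8,"wx":0,"wy":0,"wz":0,"hand":0},{"dx":0,"dy":0,"dz":0,"wx":0,"wy":0,"wz":0,"hand":0}]' 5
python3 look.py 15
```

```text
side head shift px (dcol,drow) 0.125 0.0 0.727
scene head shift px (dcol,drow) 0.0 0.125 0.997
14.55 [ 0.5591 -0.0678  0.1515] [-0.6 -0.9  2.4] theta~ 0.334
scene [[0.05727106 1.82881028]]
side [[0.0186172  2.50200378]]
time_s: 14.92
tcp_pos: [0.553, -0.0676, 0.1531]
eef_rot: [-180.0, 0.1, 177.3]
contact_force: [2.4, -3.1, 6.7]
gripper_width: 0.0154
side head shift px (dcol,drow) 0.0 0.125 0.697
scene head shift px (dcol,drow) 0.0 0.25 0.994
15.025 [ 0.553  -0.0676  0.1531] [ 1.2 -1.3  6.7] theta~ 0.249
```

```bash
python3 -m crank '[{"dx":3,"dy":0,"dz":-1.2,"wx":0,"wy":0,"wz":0,"hand":0},{"dx":3,"dy":0,"dz":-1.2,"wx":0,"wy":0,"wz":0,"hand":0},{"dx":0,"dy":0,"dz":0,"wx":0,"wy":0,"wz":0,"hand":0}]' 5
python3 look.py 16
```

```text
time_s: 15.4
tcp_pos: [0.5454, -0.0672, 0.1545]
eef_rot: [180.0, -0.1, 177.3]
contact_force: [-1.1, -1.8, 5.6]
gripper_width: 0.0161
side head shift px (dcol,drow) 1.5 3.75 0.525
scene head shift px (dcol,drow) 1.375 1.125 0.895
15.5 [ 0.5455 -0.0672  0.1545] [-1.  -2.6  4. ] theta~ 0.147
```

View pics/j16.png

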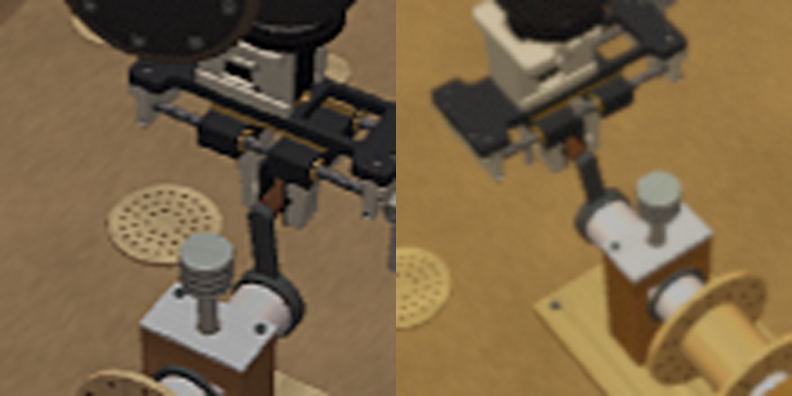

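```bash
python3 -m crank '[{"dx":-2,"dy":0,"dz":0,"wx":0,"wy":0,"wz":0,"hand":0},{"dx":0,"dy":0,"dz":0,"wx":0,"wy":0,"wz":0,"hand":0}]' 5
python3 look.py 17
```

```text
time_s: 15.75
tcp_pos: [0.5479, -0.0673, 0.1542]
eef_rot: [-180.0, -0.1, 177.3]
contact_force: [-0.9, -1.6, 3.5]
gripper_width: 0.0155
side head shift px (dcol,drow) 1.5 5.125 0.526
scene head shift px (dcol,drow) 1.5 1.125 0.882
15.85 [ 0.5479 -0.0673  0.1542] [-2.1 -2.4  1.8] theta~ 0.179
```

View pics/j17.png

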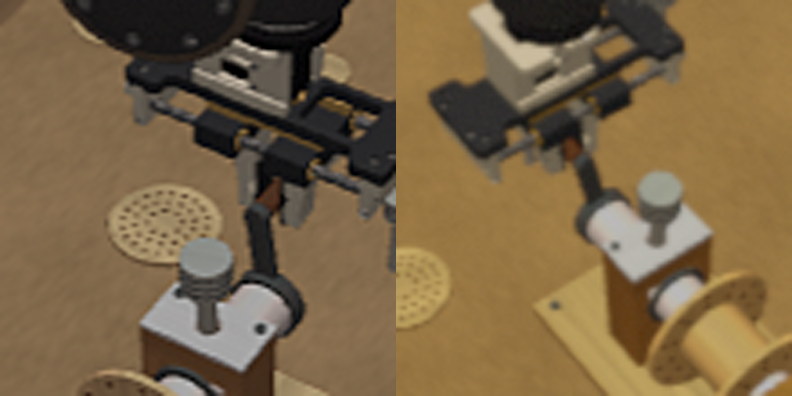

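```bash
python3 - <<'E'
from h import *
S,D=cam("scene"),cam("side")
a=lambda x,y:[170+(x-396)/3.6,130+y/3.6]; b=lambda x,y:[190+x/3.6,100+y/3.6]
x0=tri([S,D],[a(650,181),b(200,238)]); x1=tri([S,D],[a(660,187),b(206,256)]); print(x0,x1)
big=[]
for k in (12,16,17):
    r=[]
    for n,(u,v) in {"side":(222,150),"scene":(217,165)}.items():
        r.append(cv2.resize(cv2.imread(f"pics/{n}{k}.png")[v:v+50,u:u+50],None,fx=5,fy=5,interpolation=cv2.INTER_CUBIC))
    big.append(np.vstack(r))
cv2.imwrite("pics/cmp.png",np.hstack(big))
E
```

```text
(array([0.54419714, 0.04212487, 0.22116069]), [array([-0.2, -0.6]), array([-0.4,  0.7])]) (array([0.5376805 , 0.04602304, 0.21220803]), [array([-0.2, -0.5]), array([-0.4,  0.6])])
```

View pics/cmp.png

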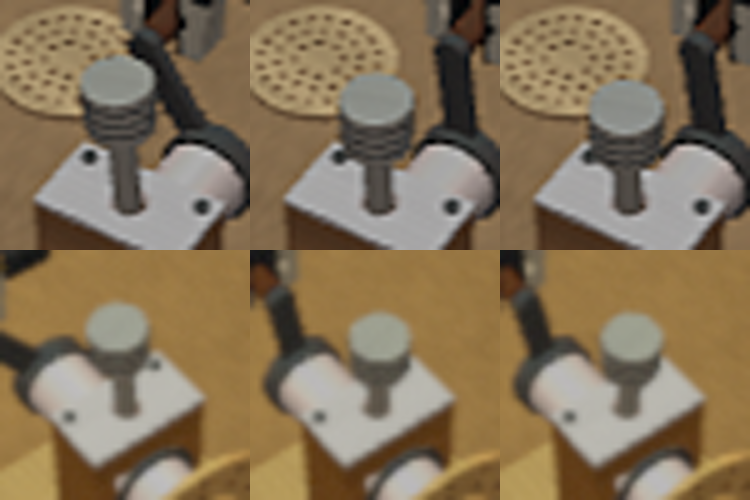

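```bash
python3 -m crank '[{"dx":0,"dy":0,"dz":0,"wx":0,"wy":0,"wz":0,"hand":50},{"dx":0,"dy":0,"dz":0,"wx":0,"wy":0,"wz":0,"hand":50},{"dx":0,"dy":0,"dz":0,"wx":0,"wy":0,"wz":0,"hand":50},{"dx":0,"dy":0,"dz":-30,"wx":0,"wy":0,"wz":0,"hand":50},{"dx":0,"dy":0,"dz":-45,"wx":0,"wy":0,"wz":0,"hand":20},{"dx":0,"dy":0,"dz":-40,"wx":0,"wy":0,"wz":0,"hand":0},{"dx":7,"dy":54,"dz":0,"wx":0,"wy":0,"wz":0,"hand":0},{"dx":6,"dy":54.5,"dz":0,"wx":0,"wy":0,"wz":0,"hand":0},{"dx":0,"dy":0,"dz":0,"wx":0,"wy":0,"wz":0,"hand":0},{"dx":0,"dy":0,"dz":0,"wx":0,"wy":0,"wz":0,"hand":0}]' 10
python3 look.py 18; python3 -c "
from h import *
st=get_state();print(st['tcp_pos'],st['gripper_width']);im=optics.capture('wrist');cv2.imwrite('pics/w18.png',im);print(proj(cam('wrist',st),[.54,.0414,.213]))"
```

```text
time_s: 17.1
tcp_pos: [0.5404, 0.042, 0.2695]
eef_rot: [-180.0, -0.0, 177.3]
contact_force: [0.6, -0.7, 0.5]
gripper_width: 0.0003
side head shift px (dcol,drow) 1.5 5.125 0.525
scene head shift px (dcol,drow) 1.5 1.125 0.882
17.2 [0.5405 0.0411 0.2695] [-0.5  0.3 -0.2] theta~ 0.079
[0.54045462 0.04110105 0.26947111] 0.0005676570981446679
[[252.520863   206.63772301]]
```

View pics/j18.png

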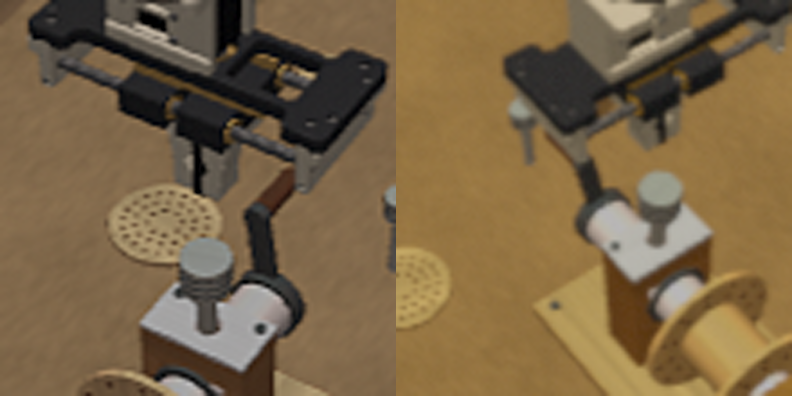

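View pics/w18.png

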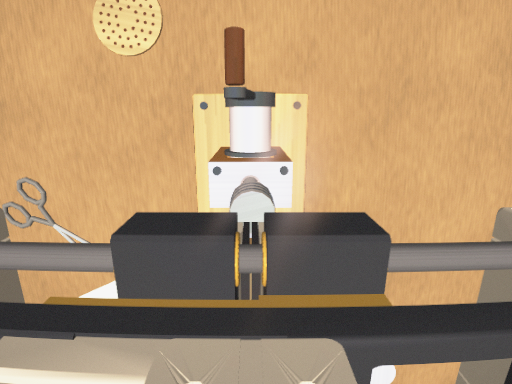

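```bash
python3 -m crank '[{"dx":0,"dy":0,"dz":25,"wx":0,"wy":0,"wz":0,"hand":0},{"dx":0,"dy":0,"dz":20,"wx":0,"wy":0,"wz":0,"hand":0},{"dx":0,"dy":0,"dz":6,"wx":0,"wy":0,"wz":0,"hand":0},{"dx":0,"dy":0,"dz":2,"wx":0,"wy":0,"wz":0,"hand":0},{"dx":0,"dy":0,"dz":2,"wx":0,"wy":0,"wz":0,"hand":0}]' 30
python3 -m crank '[{"dx":0,"dy":0,"dz":1.5,"wx":0,"wy":0,"wz":0,"hand":0},{"dx":0,"dy":0,"dz":1.5,"wx":0,"wy":0,"wz":0,"hand":0}]' 30
```

```text
time_s: 17.88
tcp_pos: [0.5409, 0.0416, 0.2153]
eef_rot: [180.0, 0.1, 177.3]
contact_force: [0.2, 1.0, -0.4]
gripper_width: -0.0001
time_s: 18.12
tcp_pos: [0.5413, 0.0417, 0.2128]
eef_rot: [180.0, 0.1, 177.3]
contact_force: [-0.6, -0.8, 7.1]
gripper_width: 0.0006
```

```bash
python3 -m crank '[{"dx":0,"dy":0,"dz":1.5,"wx":0,"wy":0,"wz":0,"hand":0},{"dx":0,"dy":0,"dz":1.5,"wx":0,"wy":0,"wz":0,"hand":0}]' 30
python3 -m crank '[{"dx":0,"dy":0,"dz":1.5,"wx":0,"wy":0,"wz":0,"hand":0},{"dx":0,"dy":0,"dz":0,"wx":0,"wy":0,"wz":0,"hand":0}]' 30
```

```text
time_s: 18.38
tcp_pos: [0.5415, 0.0415, 0.2102]
eef_rot: [-180.0, 0.2, 177.3]
contact_force: [0.4, -1.3, 7.8]
gripper_width: 0.0003
time_s: 18.62
tcp_pos: [0.5414, 0.0414, 0.2085]
eef_rot: [-180.0, 0.1, 177.3]
contact_force: [-0.4, -2.2, 5.8]
gripper_width: 0.0002
```

Moving against the catch at about 8 N; continue.

```bash
python3 -m crank '[{"dx":0,"dy":0,"dz":2,"wx":0,"wy":0,"wz":0,"hand":0},{"dx":0,"dy":0,"dz":2,"wx":0,"wy":0,"wz":0,"hand":0},{"dx":0,"dy":0,"dz":2,"wx":0,"wy":0,"wz":0,"hand":0}]' 30
python3 -m crank '[{"dx":0,"dy":0,"dz":2,"wx":0,"wy":0,"wz":0,"hand":0},{"dx":0,"dy":0,"dz":2,"wx":0,"wy":0,"wz":0,"hand":0},{"dx":0,"dy":0,"dz":2,"wx":0,"wy":0,"wz":0,"hand":0}]' 30
python3 look.py 19
```

```text
time_s: 19.0
tcp_pos: [0.542, 0.0409, 0.2036]
eef_rot: [-179.9, 0.2, 177.3]
contact_force: [-1.1, -4.9, 13.5]
gripper_width: 0.0009
time_s: 19.38
tcp_pos: [0.5422, 0.0405, 0.1982]
eef_rot: [-179.9, 0.3, 177.3]
contact_force: [-0.6, -6.4, 16.2]
gripper_width: 0.0002
side head shift px (dcol,drow) -6.0 2.125 0.338
scene head shift px (dcol,drow) -0.625 -0.375 0.47
19.475 [0.5419 0.0405 0.1977] [-1.1 -6.4 10.8] theta~ 0.099
```

View pics/j19.png

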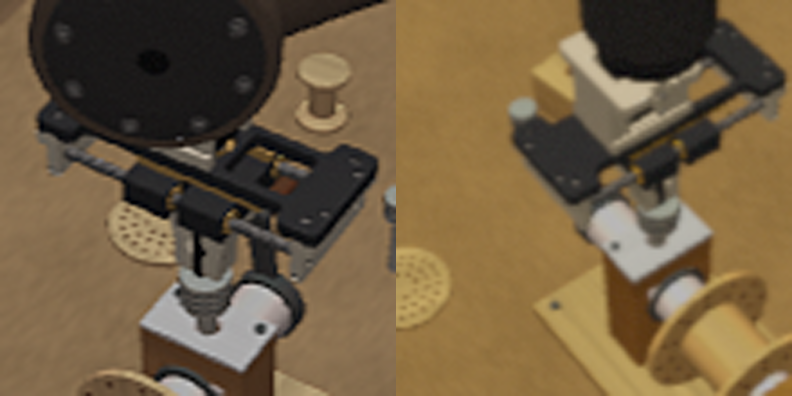

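```bash
python3 -m crank '[{"dx":0,"dy":-0.7,"dz":2,"wx":0,"wy":0,"wz":0,"hand":0},{"dx":0,"dy":0,"dz":2,"wx":0,"wy":0,"wz":0,"hand":0}]' 30
python3 -m crank '[{"dx":0,"dy":0,"dz":2,"wx":0,"wy":0,"wz":0,"hand":0},{"dx":0,"dy":0,"dz":2,"wx":0,"wy":0,"wz":0,"hand":0}]' 30
```

```text
time_s: 19.73
tcp_pos: [0.5421, 0.0399, 0.1939]
eef_rot: [-179.9, 0.3, 177.3]
contact_force: [-0.2, -6.1, 13.8]
gripper_width: 0.0005
time_s: 19.98
tcp_pos: [0.5425, 0.0397, 0.1904]
eef_rot: [-179.9, 0.3, 177.3]
contact_force: [-1.1, -8.1, 16.6]
gripper_width: 0.0006
```

```bash
python3 -m crank '[{"dx":0,"dy":-0.5,"dz":2,"wx":0,"wy":0,"wz":0,"hand":0},{"dx":0,"dy":0,"dz":2,"wx":0,"wy":0,"wz":0,"hand":0}]' 30
python3 -m crank '[{"dx":0,"dy":0,"dz":2,"wx":0,"wy":0,"wz":0,"hand":0},{"dx":0,"dy":0,"dz":2,"wx":0,"wy":0,"wz":0,"hand":0}]' 30
python3 -m crank '[{"dx":0,"dy":0,"dz":2,"wx":0,"wy":0,"wz":0,"hand":0},{"dx":0,"dy":0,"dz":2,"wx":0,"wy":0,"wz":0,"hand":0}]' 30
```

```text
time_s: 20.23
tcp_pos: [0.5424, 0.0394, 0.1861]
eef_rot: [-179.9, 0.3, 177.3]
contact_force: [-0.7, -7.0, 13.9]
gripper_width: 0.0007
time_s: 20.48
tcp_pos: [0.5423, 0.0392, 0.182]
eef_rot: [-179.9, 0.3, 177.3]
contact_force: [1.1, -7.5, 14.2]
gripper_width: 0.0004
time_s: 20.72
tcp_pos: [0.5423, 0.0391, 0.1779]
eef_rot: [-179.9, 0.3, 177.3]
contact_force: [-0.1, -8.1, 13.4]
gripper_width: -0.0001
```

```bash
python3 -m crank '[{"dx":0,"dy":0,"dz":2,"wx":0,"wy":0,"wz":0,"hand":0},{"dx":0,"dy":0,"dz":1.5,"wx":0,"wy":0,"wz":0,"hand":0}]' 30
python3 -m crank '[{"dx":0,"dy":0,"dz":1,"wx":0,"wy":0,"wz":0,"hand":0},{"dx":0,"dy":0,"dz":0,"wx":0,"wy":0,"wz":0,"hand":0}]' 30
python3 -m crank '[{"dx":0,"dy":0,"dz":0.7,"wx":0,"wy":0,"wz":0,"hand":0},{"dx":0,"dy":0,"dz":0,"wx":0,"wy":0,"wz":0,"hand":0}]' 30
```

```text
time_s: 20.98
tcp_pos: [0.5422, 0.039, 0.1742]
eef_rot: [-179.9, 0.2, 177.3]
contact_force: [0.4, -9.1, 11.3]
gripper_width: 0.0005
time_s: 21.22
tcp_pos: [0.5423, 0.0389, 0.1737]
eef_rot: [-179.9, 0.3, 177.3]
contact_force: [-1.3, -8.3, 14.5]
gripper_width: 0.0005
time_s: 21.48
tcp_pos: [0.5424, 0.0389, 0.1736]
eef_rot: [-179.9, 0.3, 177.4]
contact_force: [-1.9, -8.7, 19.9]
gripper_width: 0.0005
```

```bash
python3 -m crank '[{"dx":0,"dy":0,"dz":0.7,"wx":0,"wy":0,"wz":0,"hand":0},{"dx":0,"dy":0,"dz":0,"wx":0,"wy":0,"wz":0,"hand":0}]' 30
python3 -m crank '[{"dx":0,"dy":0,"dz":-5,"wx":0,"wy":0,"wz":0,"hand":0},{"dx":0,"dy":0,"dz":-30,"wx":0,"wy":0,"wz":0,"hand":0},{"dx":0,"dy":0,"dz":-50,"wx":0,"wy":0,"wz":0,"hand":0},{"dx":40,"dy":0,"dz":-50,"wx":0,"wy":0,"wz":0,"hand":0},{"dx":50,"dy":0,"dz":-30,"wx":0,"wy":0,"wz":0,"hand":0},{"dx":0,"dy":0,"dz":0,"wx":0,"wy":0,"wz":0,"hand":0}]' 30
python3 look.py 20; python3 - <<'E'
import cv2,numpy as np
r=[]
for n,(u,v) in {"side":(222,150),"scene":(217,165)}.items():
    r.append(cv2.resize(cv2.imread(f"pics/{n}20.png")[v-10:v+50,u:u+60],None,fx=6.5,fy=6.5,interpolation=cv2.INTER_CUBIC))
cv2.imwrite("pics/fin.png",np.hstack(r))
E
```

```text
time_s: 21.72
tcp_pos: [0.5424, 0.0388, 0.1735]
eef_rot: [-179.9, 0.3, 177.4]
contact_force: [-4.2, -8.2, 22.9]
gripper_width: 0.0003
time_s: 22.48
tcp_pos: [0.4502, 0.0451, 0.3366]
eef_rot: [179.8, 0.4, 177.4]
contact_force: [0.6, 0.3, -0.7]
gripper_width: 0.0006
side head shift px (dcol,drow) 5.125 -4.125 0.448
scene head shift px (dcol,drow) -2.375 -1.5 0.568
22.575 [0.4512 0.0451 0.3334] [ 0.9  0.1 -0.6] theta~ nanlook.py:13: RuntimeWarning: invalid value encountered in arcsin
  st=get_state();th=np.arcsin((st["tcp_pos"][0]-.5345)/.075);print(st["time_s"],st["tcp_pos"].round(4),st["contact_force"].round(1),"theta~",th.round(3))
```

View pics/fin.png

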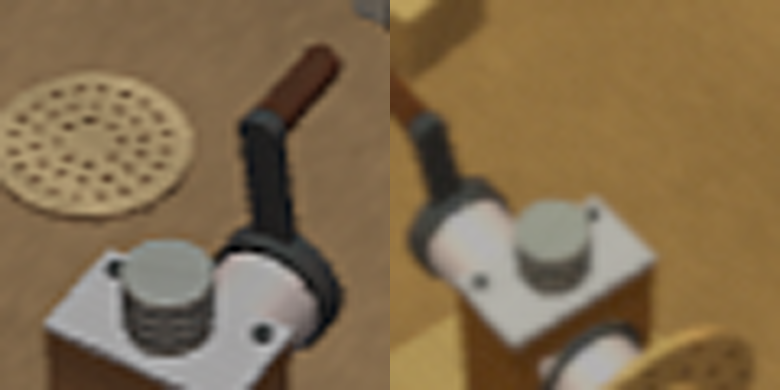

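View pics/scene20.png

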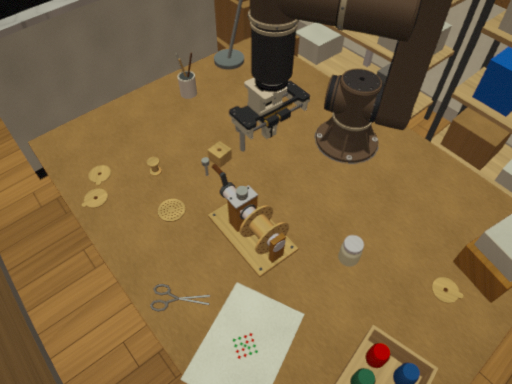

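```bash
python3 - <<'E'
from h import *
print(tri([cam("scene"),cam("side")],[[217+163/6.5,155+232/6.5],[222+167/6.5,140+273/6.5]]))
print(order.close_job())
E
```

```text
(array([0.53962958, 0.04139285, 0.17099472]), [array([-0.3, -0.7]), array([-0.5,  0.8])])
the job is handed in; nothing more can be done
None
```

The axle is locked: the middle-sized pin is pressed home, and I handed the job in at about 22.6 s on the robot's clock, well within 72 s.

- **Placing the pin:** I took the middle-sized pin from the rest. The small and large look-alikes stayed put. I stood it in the guide hole, where it rested on the axle.
- **Turning the crank:** I turned it towards the robot in small steps until the pin dropped, at a crank angle of about 0.15 to 0.2. The pin looked slightly tilted and not fully down, so I eased the crank back about 0.03. It then sat straight, about 8 to 9 mm lower than at the start.
- **Pressing home:** I pressed with closed fingers at about 6 to 17 N while the pin was moving. The force then rose to about 23 N with no further movement, with the fingertips at 173.5 mm, which showed the head was seated.

**Last checks:** the camera pictures show the head flat on the plate, with its top measured at 171 mm against 173 mm expected, which is within the calibration error. The scene picture shows the jar, the spool and the disc where they were. The robot is clear and touching nothing.

**Off-nominal:** a side force of up to about 9 N built up at the fingertips during the press. It was gone once I backed off.

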